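# Seat the specimen carrier's axle in the alignment stage

## Robot

A 6-joint arm with a two-finger parallel gripper is mounted at the origin on the work surface. World frame = base frame: x ahead of the robot, y to its left, z up, the work surface at z = 0. Lengths are in m, angles in degrees, forces in N, time in s.
With the tool pointing down it reaches from about 0.3 to 0.775 m from the base axis. Payload 14.6 kg.
Tool frame: the origin (TCP) lies at the very end of the fingers, on their centre line; the grasp point (between the pads) lies 19 mm behind it (manip.hold_point_z is the distance from the TCP to the grasp point, in m); z points along the fingers, y is the line along which they close (so a half turn about z gives the same grasp; the last joint's range is limited). The gripper opens to 94 mm and grips with 3 to 60 N. Pads are 16 mm wide; open, the fingers measure 119 mm over their backs; the gripper's body (75 mm by 177 mm) begins 78 mm behind the grasp point.
Start: joints at [66.543, 17.183, 87.147, -0, 75.671, -3.816], TCP at [0.185, 0.518, 0.205] pointing down, gripper open.
Joint ranges: [-173.82, 173.82], [-45.26, 126.66], [13.44, 144.39], [-59.66, 239.66], [0, 175.72], [-146.38, 146.38]. Speed limits (degrees/s): [127.2, 127.2, 147.25, 180, 180, 180].

## Interface

Orientations are given as [roll, pitch, yaw] about the fixed x, y, z axes, in that order (R = Rz(yaw) Ry(pitch) Rx(roll)).
In Python, from rig import manip gives the robot as it stands.
- The arm moves only by the tool step_arm, never from a script. Its argument "rows" is a list of rows, each an object with "delta_pos": the shift along the world's x, y, z in units of 25 mm (1.0 is 25 mm), a list of three; "rotation": the turn, a rotation vector about the world's x, y, z in units of 10 degrees (1.0 is 10 degrees), a list of three. A call has 1 to 8 rows; each row shifts and turns the commanded pose from where the row before left it; what a row does not reach is not made up. A row lasts 1/8 s, in which the tool goes at most 62.5 mm and 10.7 degrees, less where a joint would pass 70% of its speed; a pose out of reach is approached as far as the arm can. A call is refused whole if a number of a shift passes 1 or a number of a turn 1, either way. A call with a gripper value outside its range is refused whole. "gripper" is the opening, from 0 (shut) to 1 (fully open), set as the call begins (left out, the last holds). The fingers move at their own pace and stop on an object; "squeeze" is the grip in N (left out, the last holds). Time passes only in rows, so rows that do not move let the fingers close. It gives the time, the measured TCP pose, the force, the opening and the grip force at its end, in the units of the state.
- manip.get_obs(): the state, without advancing time (a new reading comes with each control period).
- manip.capture(name): name is "scene" or "top" or "wrist"; returns the picture (480x640x3 uint8, red, green, blue); there is no depth.
- manip.calibration(name): a dict with "vfov" (degrees; the focal length in pixels is half the picture's height over the tangent of half this angle, whatever the lens; pixels are square), "cx", "cy" (the principal point, pixels), "R" (3x3) and "t" (3): a world point X has camera coordinates R X + t. Camera axes: x right, y down, z forward; pixel columns grow to the right and rows downward; lengths in m; the calibration is good to about 2 mm. A picture is of the moment at which its call begins: read the wrist's pose just before it. calibration takes no time and is no camera call; for the wrist camera it gives the pose at the moment of the call.
- manip.hand_in(): hands the job in; it is judged then, once.
The state is a dict: "clock": time; "qpos": joint angles; "joint_velocities": joint speeds; "joint_efforts": joint torques, N m; "tcp_pos": TCP position; "ee_rot": TCP orientation; "wrist_force": force on the tool from outside, world axes, zero at the start; "ft_torque": the same for the moment, N m; "width": finger opening in m; "grip_force": force on a finger pad.
Only numpy, scipy, OpenCV 4.12 (cv2) and the standard library are available. Lean on these libraries where they do the work, as an engineer would, in place of code of your own. Each camera call takes 0.05 s, during which the arm holds its last target. There are 200 camera calls.

## Task

Pick up the specimen carrier by its blue fin, lower its axle into the two open slots of the black alignment stage, and press it down past the two spring plungers until both ends are fully home and level on their seats. Once it has bottomed, bear down on it with about 20 N for half a second to be sure (never more than 30 N), then let go with the fin upright. Leave the vial, the brass stub holder and the screwdriver alone.

Things in the scene. Friction and masses are not known exactly. Their poses are not given: they have to be found in the camera images.
- carrier: Specimen carrier, about 0.25 kg: aluminium block 40 x 70 x 26 mm (x, y, z) on the bench, origin at the centre of its underside, z up. On its top stands a blue fin, 12 mm thick in x, 30 mm wide in y, from 26 to 66 mm above the underside: grip it there, closing along x. Same either way round (half turn about z). Centre of mass a few mm below the axle, so it hangs upright.
- axle_mid (a point): Centre of the carrier's steel axle, 18 mm above its underside; axes as the carrier's. The axle runs along y, 8 mm in diameter, 130 mm long; a brass collar 16 mm in diameter sits against each end face of the block, outer collar faces 82 mm apart.
- axle_a (a point): Point on the axle's centre line 50 mm to the carrier's +y side, the part that goes into a slot (either one).
- axle_b (a point): The same, 50 mm to the carrier's -y side.
- stage: Fixed black alignment stage: base plate 110 x 150 x 12 mm (x, y, z), origin at the centre of its underside, z up. Two upright cheeks, 10 mm thick in y and 38 mm long in x, centred 50 mm to +y and -y (inner faces 90 mm apart, 4 mm play each way for the collars). Each has a vertical slot at x = 0, open at the top and right through in y, for the axle.
- slot_left (a point): Centre of the mouth of the straight slot in the +y cheek, 62 mm above the stage's underside; axes as the stage's. Slot 10 mm wide in x; above it 45-degree flares lead in, 7 mm high, 24 mm wide at the top. A brass seat fills it from below; the seats' height is set anew each time, 38 to 46 mm above the underside, equal in both slots, NOT measured: the axle's centre rests 42 to 50 mm up.
- slot_right (a point): The same in the -y cheek. In each slot a smooth round spring plunger stands 4 mm out of the +x wall, its nose centre 10 mm above the seat. The carrier's weight does not get the axle past it: press down, some 4 to 10 N in all for both. Once past, the axle lies free on the seat, and pressing on meets a hard stop: roughly 10 to 20 N per mm.
- plunger_left (a joint): Push-in (m) of the spring plunger in the +y cheek: 0 fully out (slot empty, or axle fully below it), about 0.002 or more while the axle passes. Spring 2.1 N at 0, plus 300 N/m.
- plunger_right (a joint): The same for the plunger in the -y cheek.
- vial: Bystander: amber glass jar with white cap, 32 mm diameter, 60 mm tall; origin at the centre of its underside. Leave alone.
- stub_holder: Bystander: brass block 35 x 50 x 18 mm with two aluminium stubs on it, 30 mm tall in all; origin at the centre of its underside. Leave alone.
- driver: Bystander: red screwdriver, 150 mm long, lying along its x axis. Leave alone.
Things that resemble listed ones, but are neither listed nor needed, are in the scene too. There is more than one size of the stage; the one meant has the size given above. Of the things that look like the carrier, the larger one is meant.

How it is judged:
By the outcome, as a careful person would: the job done as asked, in the order asked, and still so for the second after the job is handed in, with the robot touching nothing.
It also fails if it takes over 64 s, if anything falls off the work surface, if the arm or the gripper's body presses on something with over 40 N, if the wrist force passes 120 N, or if a joint passes its speed limit or range.

## Working session

There is one attempt and no reset: what is moved stays moved. The work goes in short steps, Python scripts to look and compute and a tool call to move; the robot and the scene stay as the last step left them, time stands still between calls to the robot, and variables do not carry over. Pictures are saved under pics/ and viewed, at most 10 in all, crops included, and the job is handed in when it is done.

Besides the shell and the picture viewer there is one more tool, called after "Call:" by a JSON object that holds its "op" and its "data", one argument or row to a line. step_arm: Moves the arm, as the interface text tells. Its arguments: {"type":"object","properties":{"rows":{"type":"array"},"gripper":{"type":"number"},"squeeze":{"type":"number"}},"required":["rows"]}

```bash
mkdir -p pics; ls; python3 - <<'E'
from rig import manip
import cv2,numpy as np
for n in("scene","top"):
    im=manip.capture(n); cv2.imwrite(f"pics/{n}0.png",im[...,::-1]); c=manip.calibration(n); print(n,c)
o=manip.get_obs(); print(o)
E
```

```text
pics
scene {'vfov': 54.312306808843104, 'cx': 323.52847053709286, 'cy': 237.19451898265177, 'R': array([[ 0.25487972,  0.96679954, -0.01830246],
       [ 0.69565868, -0.19647914, -0.69098115],
       [-0.67163631,  0.16338482, -0.72264104]]), 't': array([-0.09072745, -0.36751942,  1.35456662])}
top {'vfov': 52.33354805048912, 'cx': 329.2733217032322, 'cy': 236.87015527650632, 'R': array([[ 0.00879094, -0.99986191,  0.01410253],
       [-0.98017905, -0.01140754, -0.19778496],
       [ 0.19791853, -0.01208429, -0.98014398]]), 't': array([-0.04198308,  0.54787085,  1.06260428])}
{'clock': 0.1, 'qpos': array([ 6.65436267e+01,  1.72113946e+01,  8.71759739e+01,  1.21088757e-03,
        7.56720376e+01, -3.81611963e+00]), 'joint_velocities': array([ 0.10848412, -0.13469738, -0.05512584, -0.0223304 ,  0.01363453,
        0.05295975]), 'joint_efforts': array([ 2.24685687e-04, -5.32644081e+01, -3.53287947e+01,  7.09544308e-02,
        2.34668056e-02, -8.53953452e-05]), 'tcp_pos': array([0.18476699, 0.51778336, 0.20495882]), 'ee_rot': array([-1.79940804e+02, -5.12405942e-03,  1.60359443e+02]), 'wrist_force': array([-0.08566811, -0.2868746 , -0.69183722]), 'ft_torque': array([-0.05107337, -0.02341325, -0.0120299 ]), 'grip_force': 0.0, 'width': 0.09391304595757682}
```

View pics/scene0.png

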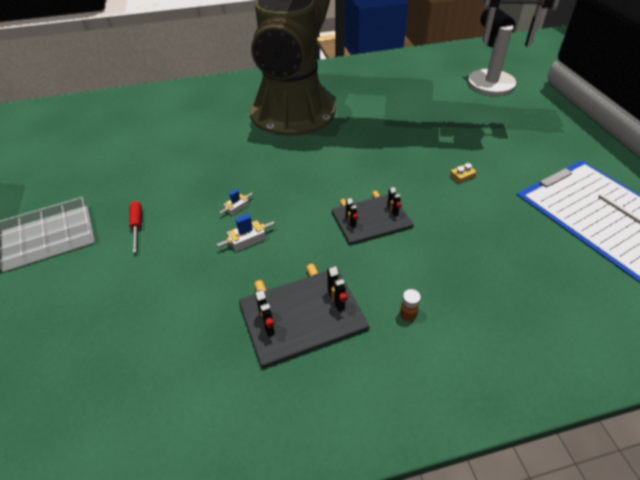

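View pics/top0.png

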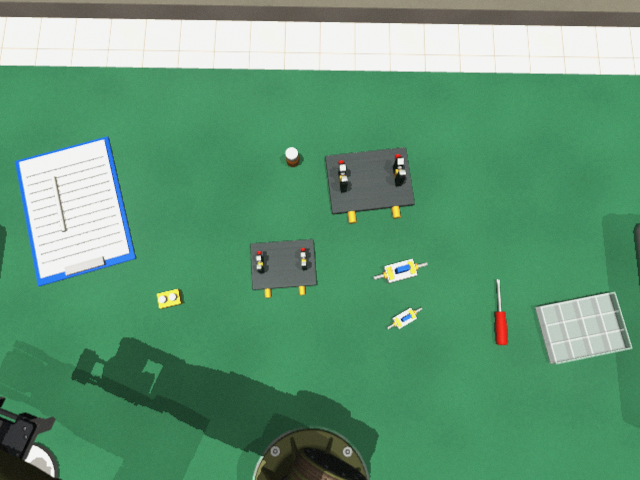

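The scene shows two stages and two carriers. In the top view the larger carrier is at (402,271), the big stage at (370,180) and the small stage at (283,264). I'll measure the plates to see which stage is 110x150.

```bash
cat > h.py <<'E'
from rig import manip
import cv2,numpy as np
def K(c):
    f=240/np.tan(np.radians(c["vfov"]/2)); return f
def ray(c,uv):
    d=np.array([(uv[0]-c["cx"])/K(c),(uv[1]-c["cy"])/K(c),1.]); R=np.array(c["R"]);return -R.T@c["t"],R.T@d
def onz(c,uv,z):
    o,d=ray(c,uv); return o+d*(z-o[2])/d[2]
def tri(l):
    A=0;b=0
    for c,uv in l:
        o,d=ray(c,uv);d=d/np.linalg.norm(d);P=np.eye(3)-np.outer(d,d);A=A+P;b=b+P@o
    return np.linalg.solve(A,b)
def proj(c,X):
    p=np.array(c["R"])@X+c["t"]; return p[:2]/p[2]*K(c)+[c["cx"],c["cy"]]
def blobs(mask,amin=15):
    n,l,s,ce=cv2.connectedComponentsWithStats(mask.astype(np.uint8)); return [(s[i],ce[i],l==i) for i in range(1,n) if s[i][4]>=amin]
def hsv(im): return cv2.cvtColor(im,cv2.COLOR_RGB2HSV)
def snap(n,fn=None):
    c=manip.calibration(n); im=manip.capture(n)
    if fn: cv2.imwrite(f"pics/{fn}.png",im[...,::-1])
    return c,im
E
python3 - <<'E'
from h import *
C={n:manip.calibration(n) for n in("scene","top")}
I={n:cv2.imread(f"pics/{n}0.png")[...,::-1].copy() for n in C}
for n in C:
    H=hsv(I[n]); 
    for s,ce,m in blobs((H[...,0]>105)&(H[...,0]<125)&(H[...,1]>150)&(H[...,2]>60)): print(n,"blue",s,ce.round(1),onz(C[n],ce,.05).round(4))
    dark=(I[n].max(2)<75)&(I[n].max(2).astype(int)-I[n].min(2)<14)
    for s,ce,m in blobs(dark,800):
        cn=cv2.findContours(m.astype(np.uint8),0,2)[0][0]; P=np.array([onz(C[n],p[0],.012)[:2] for p in cn],np.float32)
        print(n,"dark",s,cv2.minAreaRect(P))
E
```

```text
scene blue [ 353    0   55   53 2291] [381.1  23.7] [-0.3858  0.4058  0.05  ]
scene blue [568 161  17   9  61] [575.7 165. ] [0.4984 0.5632 0.05  ]
scene blue [517 183 123  99 620] [573.4 230.8] [0.6809 0.4297 0.05  ]
scene blue [230 190   8  12  47] [233.4 193.9] [ 0.3817 -0.2105  0.05  ]
scene blue [236 214  15  19 202] [243.7 223.1] [ 0.4794 -0.2017  0.05  ]
scene dark [   0    0  106   22 1736] ((-1.0080196857452393, -0.8126140832901001), (0.4798927307128906, 0.21912331879138947), 72.25578308105469)
scene dark [ 251    0   82  127 5927] ((-0.3540646433830261, 0.06903275847434998), (0.276630163192749, 0.9198594093322754), 75.4209976196289)
scene dark [ 481    0  159  121 9127] ((-0.20798063278198242, 0.9669787883758545), (0.5710983872413635, 0.9378007650375366), 50.43669891357422)
scene dark [ 548   74   92   83 1062] ((0.25634515285491943, 0.7929067611694336), (0.040061190724372864, 0.42946475744247437), 89.82522583007812)
scene dark [ 333  190   80   55 1806] ((0.49239763617515564, 0.07502344995737076), (0.12734442949295044, 0.160075843334198), 5.363444805145264)
scene dark [321
[... 211 characters left out ...]
58235776424408, 0.0547361746430397), 6.873231410980225)
scene dark [240 298 129  71 814] ((0.7054556608200073, -0.13230660557746887), (0.15021750330924988, 0.19851171970367432), 7.228095531463623)
top blue [  16  137  120  149 1470] [ 81.1 221.8] [0.578  0.5338 0.05  ]
top blue [395 265  15   9  76] [402.2 268.7] [ 0.4775 -0.2029  0.05  ]
top blue [401 314  10   7  29] [405.5 317.3] [ 0.3684 -0.2081  0.05  ]
top dark [   0  409   60   71 2399] ((0.09115059673786163, 0.6113204956054688), (0.16105152666568756, 0.12438605725765228), 8.030251502990723)
top dark [ 263  447  104   33 1357] ((0.055304549634456635, -0.00943642109632492), (0.06489762663841248, 0.2229936271905899), 0.2878524959087372)
```

Call:
{"op": "step_arm", "data": {
  "rows": [
    {"delta_pos":[0.6,-0.8,0.4],"rotation":[0,0,-0.25]},
    {"delta_pos":[0.6,-1,0.4],"rotation":[0,0,-0.25]},
    {"delta_pos":[0.6,-1,0.4],"rotation":[0,0,-0.25]},
    {"delta_pos":[0.6,-1,0.4],"rotation":[0,0,-0.25]},
    {"delta_pos":[0.6,-1,0.4],"rotation":[0,0,-0.25]},
    {"delta_pos":[0.6,-1,0.4],"rotation":[0,0,-0.25]},
    {"delta_pos":[0.6,-1,0.4],"rotation":[0,0,-0.25]},
    {"delta_pos":[0.6,-1,0.4],"rotation":[0,0,-0.25]}
  ]
}}

```text
clock: 1.1
tcp_pos: [0.3052, 0.3221, 0.2856]
ee_rot: [-180.0, -0.0, 140.3]
wrist_force: [0.7, 0.9, -0.2]
width: 0.0938
grip_force: 0.0
```

Call:
{"op": "step_arm", "data": {
  "rows": [
    {"delta_pos":[0.6,-1,0.4],"rotation":[0,0,-0.25]},
    {"delta_pos":[0.6,-1,0.4],"rotation":[0,0,-0.25]},
    {"delta_pos":[0.6,-1,0.4],"rotation":[0,0,-0.25]},
    {"delta_pos":[0.6,-1,0.4],"rotation":[0,0,-0.25]},
    {"delta_pos":[0.6,-1,0.4],"rotation":[0,0,-0.25]},
    {"delta_pos":[0.6,-1,0.4],"rotation":[0,0,-0.25]},
    {"delta_pos":[0.4,-1,0.2],"rotation":[0,0,-0.25]},
    {"delta_pos":[0.4,-1,0],"rotation":[0,0,-0.25]}
  ]
}}

```text
clock: 2.1
tcp_pos: [0.4151, 0.1221, 0.3506]
ee_rot: [180.0, 0.0, 120.3]
wrist_force: [0.2, -0.4, -0.8]
width: 0.0939
grip_force: 0.0
```

Call:
{"op": "step_arm", "data": {
  "rows": [
    {"delta_pos":[0.2,-1,0],"rotation":[0,0,-0.3]},
    {"delta_pos":[0,-1,0],"rotation":[0,0,-0.3]},
    {"delta_pos":[0,-1,0],"rotation":[0,0,-0.3]},
    {"delta_pos":[0,-1,0],"rotation":[0,0,-0.3]},
    {"delta_pos":[0,-1,0],"rotation":[0,0,-0.3]},
    {"delta_pos":[0,-0.8,0],"rotation":[0,0,-0.2]},
    {"delta_pos":[0,0,0],"rotation":[0,0,0]}
  ]
}}

```text
clock: 2.98
tcp_pos: [0.4198, -0.0227, 0.3502]
ee_rot: [-180.0, -0.0, 103.3]
wrist_force: [-0.8, -0.1, -0.2]
width: 0.0941
grip_force: 0.0
```

```bash
python3 - <<'E'
from h import *
o=manip.get_obs();print(o["clock"],o["tcp_pos"],o["ee_rot"],o["qpos"].round(1))
c,im=snap("wrist","w1");print(ray(c,(c["cx"],c["cy"])),c["vfov"])
print(proj(c,np.array([.475,-.203,.05])),proj(c,np.array([.48,.07,.02])))
E
```

```text
2.975 [ 0.41975621 -0.0226699   0.35021172] [-1.79969298e+02 -1.07375353e-02  1.03265028e+02] [ -8.1  -4.   91.8  -0.   92.3 -21.4]
(array([0.40200798, 0.05470394, 0.52857889]), array([ 0.06230689, -0.26462461, -0.96233657])) 71.54548971396542
[323.07721586 316.20665798] [369.4915706  144.62787946]
```

View pics/w1.png

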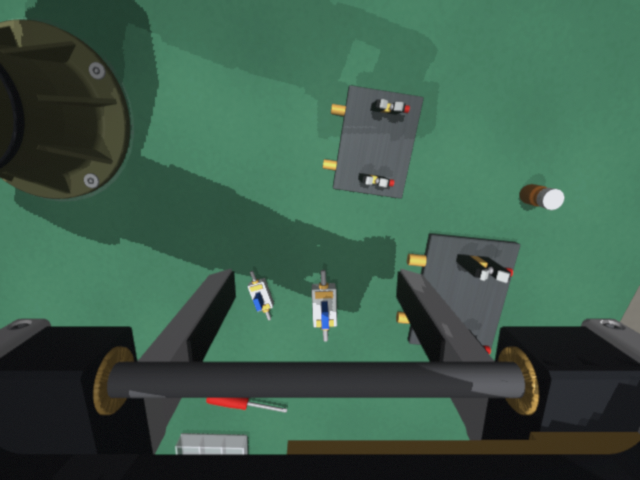

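w1: small stage (the right one) at about (378,142), with the brass knobs at its -x side. The target carrier is at (325,305) and its decoy at (260,295). Next I move in on the carrier.

Call:
{"op": "step_arm", "data": {
  "rows": [
    {"delta_pos":[0.2,-0.7,-0.7],"rotation":[0,0,0]},
    {"delta_pos":[0.4,-1,-1],"rotation":[0,0,0]},
    {"delta_pos":[0.4,-1,-1],"rotation":[0,0,0]},
    {"delta_pos":[0.4,-1,-1],"rotation":[0,0,0]},
    {"delta_pos":[0.4,-1,-1],"rotation":[0,0,0]},
    {"delta_pos":[0.4,-0.8,-1],"rotation":[0,0,0]},
    {"delta_pos":[0,0,-0.3],"rotation":[0,0,0]},
    {"delta_pos":[0,0,0],"rotation":[0,0,0]}
  ]
}}

```text
clock: 4.03
tcp_pos: [0.4748, -0.1585, 0.2006]
ee_rot: [-180.0, -0.0, 103.4]
wrist_force: [-0.6, 0.1, -0.9]
width: 0.0935
grip_force: 0.0
```

```bash
python3 - <<'E'
from h import *
import pickle
c,im=snap("wrist","w2");pickle.dump((c,im),open("w2.pkl","wb"))
H=hsv(im)
for s,ce,m in blobs((H[...,0]>105)&(H[...,0]<125)&(H[...,1]>150)&(H[...,2]>60),60): print("blue",s,ce.round(1),onz(c,ce,.06).round(4))
E
```

```text
blue [198 232  19  24 281] [207.6 243.1] [ 0.3742 -0.2003  0.06  ]
blue [302 245  11  36 347] [307.4 263.1] [ 0.4761 -0.1979  0.06  ]
```

Call:
{"op": "step_arm", "data": {
  "rows": [
    {"delta_pos":[0,-0.6,0],"rotation":[0,0,0]},
    {"delta_pos":[0,-1,0],"rotation":[0,0,0]},
    {"delta_pos":[0,-0.6,0],"rotation":[0,0,0]},
    {"delta_pos":[0,0,0],"rotation":[0,0,0]}
  ]
}}

```text
clock: 4.58
tcp_pos: [0.4748, -0.2153, 0.2006]
ee_rot: [180.0, 0.0, 103.3]
wrist_force: [-1.0, 0.6, -0.6]
width: 0.0939
grip_force: 0.0
```

```bash
python3 - <<'E'
from h import *
import pickle
o=manip.get_obs();print(o["tcp_pos"],o["ee_rot"])
c,im=snap("wrist","w3");pickle.dump((c,im),open("w3.pkl","wb"))
H=hsv(im)
for s,ce,m in blobs((H[...,0]>105)&(H[...,0]<125)&(H[...,1]>150)&(H[...,2]>60),60): print("blue",s,ce.round(1),onz(c,ce,.06).round(4))
a=cv2.imread("pics/w2.png")[:,100:500];b=cv2.imread("pics/w3.png")[:,100:500]
cv2.imwrite("pics/w23.png",np.hstack([a,b]))
E
```

```text
[ 0.47475858 -0.21533448  0.20063094] [1.79987846e+02 1.13192905e-02 1.03280930e+02]
blue [206 182  19  22 263] [215.4 192. ] [ 0.3741 -0.2044  0.06  ]
blue [315 196  11  32 319] [320.3 211.7] [ 0.4765 -0.2     0.06  ]
```

View pics/w23.png

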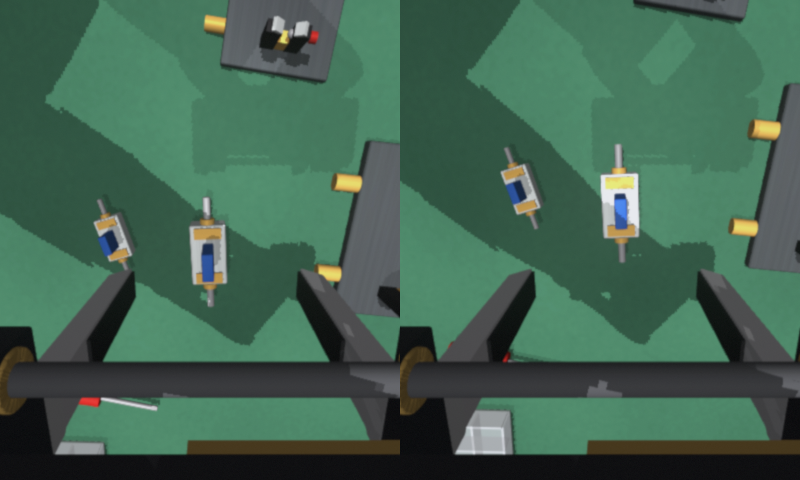

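w23: in w2 the carrier's axle tips are at full-picture pixels (307,198) and (310,305). In w3 they are at (318,146) and (322,262). Now I refine these with a colour mask.

```bash
python3 - <<'E'
from h import *
import pickle
D=[]
for n,(x0,x1,y0,y1) in(("w2",(280,335,190,312)),("w3",(295,345,138,268))):
    c,im=pickle.load(open(n+".pkl","rb"));H=hsv(im)
    m=np.zeros((480,640),bool); m[y0:y1,x0:x1]=(~((H[...,0]>60)&(H[...,0]<95)&(H[...,1]>70)))[y0:y1,x0:x1]
    s,ce,m=max(blobs(m),key=lambda b:b[0][4]); ys,xs=np.nonzero(m)
    w=[(y,(xs[ys==y].min()+xs[ys==y].max())/2,np.ptp(xs[ys==y])+1) for y in range(ys.min(),ys.max()+1)]
    top=[p for p in w[:14]];bot=w[-12:]
    print(n,w[0],w[-1],[p[2] for p in w])
    t=(w[0][1]*0+np.mean([p[1] for p in w[1:6]]),w[0][0]-.5);b=(np.mean([p[1] for p in w[-6:-1]]),w[-1][0]+.5)
    bl=blobs((H[...,0]>105)&(H[...,0]<125)&(H[...,1]>150)&(H[...,2]>60)&m)
    f=max(bl,key=lambda q:q[0][4])[0]
    D.append((c,t,b,(f[0]+f[2]/2-.5,f[1]-.5),(f[0]+f[2]/2-.5,f[1]+f[3]-.5)))
    A,B=onz(c,t,.018),onz(c,b,.018);d=A-B
    print(A.round(4),B.round(4),"mid",((A+B)/2).round(4),"len",np.linalg.norm(d),"yaw",np.degrees(np.arctan2(-d[0],d[1])))
for i in(1,2,3,4):print(i,tri([(q[0],q[i]) for q in D]).round(4))
E
```

```text
w2 (196, np.float64(306.5), np.int64(4)) (307, np.float64(310.5), np.int64(2)) [np.int64(4), np.int64(7), np.int64(8), np.int64(9), np.int64(9), np.int64(9), np.int64(9), np.int64(9), np.int64(9), np.int64(9), np.int64(8), np.int64(8), np.int64(8), np.int64(8), np.int64(9), np.int64(9), np.int64(8), np.int64(8), np.int64(8), np.int64(8), np.int64(9), np.int64(13), np.int64(15), np.int64(16), np.int64(25), np.int64(34), np.int64(34), np.int64(35), np.int64(36), np.int64(37), np.int64(37), np.int64(38), np.int64(38), np.int64(38), np.int64(37), np.int64(37), np.int64(37), np.int64(38), np.int64(38), np.int64(38), np.int64(38), np.int64(38), np.int64(38), np.int64(38), np.int64(38), np.int64(38), np.int64(38), np.int64(38), np.int64(38), np.int64(38), np.int64(37), np.int64(37), np.int64(37), np.int64(37), np.int64(37), np.int64(37), np.int64(37), np.int64(37), np.int64(37), np.int64(37), np.int64(37), np.int64(37), np.int64(37), np.int64(37), np.int64(37), np.int64(37), np.int64(37), np.int64(36), np.int64(36), np.int64(36), np.int64(37), np.int64(37), np.int64(37), np.int64(37), np.in
[... 1882 characters left out ...]
), np.int64(38), np.int64(38), np.int64(38), np.int64(38), np.int64(38), np.int64(38), np.int64(37), np.int64(37), np.int64(36), np.int64(26), np.int64(16), np.int64(15), np.int64(15), np.int64(15), np.int64(13), np.int64(9), np.int64(8), np.int64(8), np.int64(8), np.int64(8), np.int64(8), np.int64(8), np.int64(8), np.int64(8), np.int64(8), np.int64(8), np.int64(8), np.int64(8), np.int64(8), np.int64(8), np.int64(8), np.int64(8), np.int64(7), np.int64(6)]
[ 0.4596 -0.1384  0.018 ] [ 0.4944 -0.2657  0.018 ] mid [ 0.477  -0.2021  0.018 ] len 0.13204265744890617 yaw 15.250236814812313
1 [ 0.4596 -0.1384  0.0122]
2 [ 0.4936 -0.262   0.0285]
3 [ 0.4736 -0.1901  0.0227]
4 [ 0.4795 -0.2141  0.0659]
```

Call:
{"op": "step_arm", "data": {
  "rows": [
    {"delta_pos":[0.09,0.5,-0.4],"rotation":[0,0,0.2]},
    {"delta_pos":[0,0.02,-1],"rotation":[0,0,0]},
    {"delta_pos":[0,0,-1],"rotation":[0,0,0]},
    {"delta_pos":[0,0,-1],"rotation":[0,0,0]},
    {"delta_pos":[0,0,-1],"rotation":[0,0,0]},
    {"delta_pos":[0,0,-0.6],"rotation":[0,0,0]},
    {"delta_pos":[0,0,0],"rotation":[0,0,0]}
  ],
  "gripper": 0.5
}}

```text
clock: 5.5
tcp_pos: [0.4768, -0.2007, 0.0747]
ee_rot: [-179.9, -0.1, 105.4]
wrist_force: [0.3, 0.4, 0.9]
width: 0.0474
grip_force: 0.0
```

```bash
python3 - <<'E'
from h import *
o=manip.get_obs();print(o["tcp_pos"],o["ee_rot"])
c,im=snap("wrist");cv2.imwrite("pics/w4.png",im[200:,120:520,::-1])
E
```

```text
[ 0.47684491 -0.20067041  0.07468968] [-1.79931315e+02 -6.74372741e-02  1.05428948e+02]
```

View pics/w4.png

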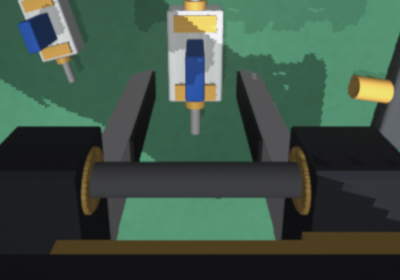

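w4: the fin (crop column 195) sits midway between the fingers (about 145 and 245). I'll lower and grip.

Call:
{"op": "step_arm", "data": {
  "rows": [
    {"delta_pos":[0,-0.07,-0.6],"rotation":[0,0,0]},
    {"delta_pos":[0,0,-0.6],"rotation":[0,0,0]},
    {"delta_pos":[0,0,-0.55],"rotation":[0,0,0]},
    {"delta_pos":[0,0,0],"rotation":[0,0,0]}
  ]
}}

```text
clock: 6.05
tcp_pos: [0.4765, -0.203, 0.0304]
ee_rot: [-179.9, -0.1, 105.4]
wrist_force: [-0.4, 0.4, -0.5]
width: 0.0471
grip_force: 0.0
```

Call:
{"op": "step_arm", "data": {
  "rows": [
    {"delta_pos":[0,0,0],"rotation":[0,0,0]},
    {"delta_pos":[0,0,0],"rotation":[0,0,0]},
    {"delta_pos":[0,0,0],"rotation":[0,0,0]},
    {"delta_pos":[0,0,0],"rotation":[0,0,0]},
    {"delta_pos":[0,0,0],"rotation":[0,0,0]},
    {"delta_pos":[0,0,0],"rotation":[0,0,0]}
  ],
  "gripper": 0,
  "squeeze": 45
}}

```text
clock: 6.8
tcp_pos: [0.4771, -0.2033, 0.0318]
ee_rot: [180.0, 0.0, 105.4]
wrist_force: [-2.0, -0.2, 3.0]
width: 0.0117
grip_force: 45.0
```

Call:
{"op": "step_arm", "data": {
  "rows": [
    {"delta_pos":[0,0,0.5],"rotation":[0,0,0]},
    {"delta_pos":[0,0,0.9],"rotation":[0,0,0]},
    {"delta_pos":[0,0,1],"rotation":[0,0,0]},
    {"delta_pos":[0,0.4,1],"rotation":[0,0,0]},
    {"delta_pos":[0,0.8,1],"rotation":[0,0,-0.2]},
    {"delta_pos":[0,1,1],"rotation":[0,0,-0.2]},
    {"delta_pos":[0,1,1],"rotation":[0,0,-0.2]},
    {"delta_pos":[0,1,0.6],"rotation":[0,0,-0.2]}
  ]
}}

```text
clock: 7.8
tcp_pos: [0.4772, -0.0975, 0.2086]
ee_rot: [179.9, 0.0, 97.3]
wrist_force: [0.2, 0.3, -2.6]
width: 0.0117
grip_force: 45.0
```

Call:
{"op": "step_arm", "data": {
  "rows": [
    {"delta_pos":[0,1,0],"rotation":[0,0,-0.2]},
    {"delta_pos":[0,1,0],"rotation":[0,0,0]},
    {"delta_pos":[0,0.8,0],"rotation":[0,0,0]},
    {"delta_pos":[0,0.4,0],"rotation":[0,0,0]},
    {"delta_pos":[0,0,0],"rotation":[0,0,0]},
    {"delta_pos":[0,0,0],"rotation":[0,0,0]}
  ]
}}

```text
clock: 8.55
tcp_pos: [0.4771, -0.0188, 0.2068]
ee_rot: [180.0, 0.0, 95.3]
wrist_force: [0.4, -0.7, -2.2]
width: 0.0118
grip_force: 45.0
```

```bash
python3 - <<'E'
from h import *
import pickle
o=manip.get_obs();print(o["tcp_pos"],o["ee_rot"],o["wrist_force"])
c,im=snap("wrist","w5");pickle.dump((c,im,o),open("w5.pkl","wb"))
E
```

```text
[ 0.4771111  -0.01876823  0.20679657] [1.79999323e+02 7.04160689e-03 9.53355556e+01] [ 0.44077692 -0.70874509 -2.24886836]
```

Call:
{"op": "step_arm", "data": {
  "rows": [
    {"delta_pos":[0,0.6,0],"rotation":[0,0,0]},
    {"delta_pos":[0,0.9,0],"rotation":[0,0,0]},
    {"delta_pos":[0,0.5,0],"rotation":[0,0,0]},
    {"delta_pos":[0,0,0],"rotation":[0,0,0]},
    {"delta_pos":[0,0,0],"rotation":[0,0,0]}
  ]
}}

```text
clock: 9.22
tcp_pos: [0.4771, 0.0315, 0.2067]
ee_rot: [-180.0, 0.0, 95.4]
wrist_force: [1.1, -0.2, -1.8]
width: 0.0115
grip_force: 45.0
```

```bash
python3 - <<'E'
from h import *
import pickle
o=manip.get_obs();print(o["clock"],o["tcp_pos"],o["ee_rot"],o["wrist_force"])
c,im=snap("wrist","w6");pickle.dump((c,im,o),open("w6.pkl","wb"))
a=cv2.imread("pics/w5.png")[:,180:580];b=cv2.imread("pics/w6.png")[:,180:580]
cv2.imwrite("pics/w56.png",np.hstack([a,b]))
E
```

```text
9.225 [0.47712689 0.03145748 0.20668287] [-1.79995772e+02  8.21348174e-03  9.53605274e+01] [ 1.12886081 -0.24067556 -1.75249751]
```

View pics/w56.png

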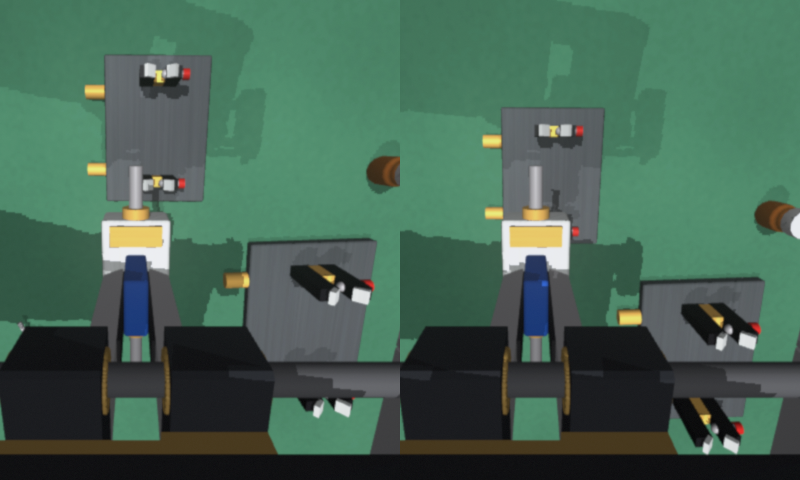

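w56: the target stage's far cheek is at full-picture pixels (341,74) in w5 and (335,131) in w6. The near cheek is at (341,184) in w5. The gripped carrier's axle front tip is at about (315,167).

```bash
python3 - <<'E'
from h import *
import pickle
w=[pickle.load(open(n+".pkl","rb")) for n in("w5","w6")]
cr=lambda im,x,y:cv2.resize(im[y-22:y+22,x-30:x+30,::-1],(390,286),interpolation=cv2.INTER_NEAREST)
A=np.vstack([np.hstack([cr(w[0][1],341,74),cr(w[0][1],341,184)]),np.hstack([cr(w[1][1],335,131),cr(w[1][1],335,240)])])
cv2.imwrite("pics/z.png",A)
for i,(x,y) in((0,(341,74)),(0,(341,184)),(1,(335,131))):
    c,im,o=w[i];H=hsv(im)
    M=np.zeros((480,640),bool);M[y-22:y+22,x-28:x+30]=1
    for nm,m in(("white",(H[...,1]<45)&(H[...,2]>120)),("brass",(H[...,0]>15)&(H[...,0]<35)&(H[...,1]>90)&(H[...,2]>100)),("red",((H[...,0]<8)|(H[...,0]>172))&(H[...,1]>140)&(H[...,2]>90))):
        for s,ce,_ in blobs(m&M,10):print(i,(x,y),nm,s,ce.round(2),onz(c,ce,.065).round(4))
    
for i in(0,1):
    c,im,o=w[i]
    H=hsv(im);g=((H[...,1]<60)&(H[...,2]>30)&(H[...,2]<110)); 
    # axle tip: gray pixels near col 315 rows 160..210
    for y in range(163,212,6): print(i,y,im[y,304:330].mean(1).astype(int).tolist())
E
```

```text
0 (341, 74) white [324  62  13  16 170] [329.47  69.24] [0.4767 0.1229 0.065 ]
0 (341, 74) white [342  63  17  15 208] [350.6   70.16] [0.4952 0.1239 0.065 ]
0 (341, 74) brass [334  71  11  12  89] [338.73  77.28] [0.4855 0.1173 0.065 ]
0 (341, 74) red [363  69   7  10  62] [366.29  73.48] [0.5092 0.1225 0.065 ]
0 (341, 184) white [313 166  20  40 470] [319.33 185.3 ] [0.4775 0.0215 0.065 ]
0 (341, 184) white [339 179  15  12 142] [346.98 184.56] [0.5038 0.0246 0.065 ]
0 (341, 184) brass [332 175  11  13  82] [336.34 180.5 ] [0.4932 0.0275 0.065 ]
0 (341, 184) red [359 179   6   9  52] [361.4 183. ] [0.5173 0.0274 0.065 ]
1 (335, 131) white [319 123  12  13 132] [323.95 129.45] [0.4768 0.1228 0.065 ]
1 (335, 131) white [336 124  16  13 169] [344.44 129.81] [0.4955 0.1242 0.065 ]
1 (335, 131) brass [330 126   8  12  80] [332.96 131.54] [0.4852 0.1218 0.065 ]
1 (335, 131) red [356 126   7  10  59] [359.25 130.58] [0.5091 0.1248 0.065 ]
0 163 [109, 109, 109, 108, 109, 109, 109, 110, 108, 108, 107, 108, 109, 109, 108, 104, 99, 95, 94, 95, 96, 98, 97, 97, 97, 96]
0 169 [109, 109, 108, 105
[... 1514 characters left out ...]
, 145, 125, 103, 96, 96, 95, 94, 95, 96, 95]
1 187 [108, 108, 109, 110, 111, 120, 140, 156, 168, 176, 186, 193, 189, 179, 169, 158, 145, 125, 101, 96, 96, 94, 93, 94, 94, 94]
1 193 [108, 108, 109, 109, 110, 120, 140, 155, 167, 176, 186, 192, 189, 179, 169, 159, 145, 125, 101, 96, 96, 96, 93, 94, 93, 93]
1 199 [108, 108, 108, 109, 110, 119, 139, 156, 167, 176, 185, 191, 188, 178, 169, 158, 144, 124, 101, 95, 96, 94, 94, 93, 93, 93]
1 205 [104, 104, 101, 99, 104, 123, 141, 157, 167, 177, 184, 190, 186, 178, 169, 159, 144, 123, 100, 96, 96, 96, 99, 95, 96, 101]
1 211 [132, 143, 152, 158, 162, 166, 169, 171, 173, 176, 177, 176, 177, 176, 173, 169, 167, 164, 160, 155, 148, 140, 129, 119, 100, 79]
```

View pics/z.png

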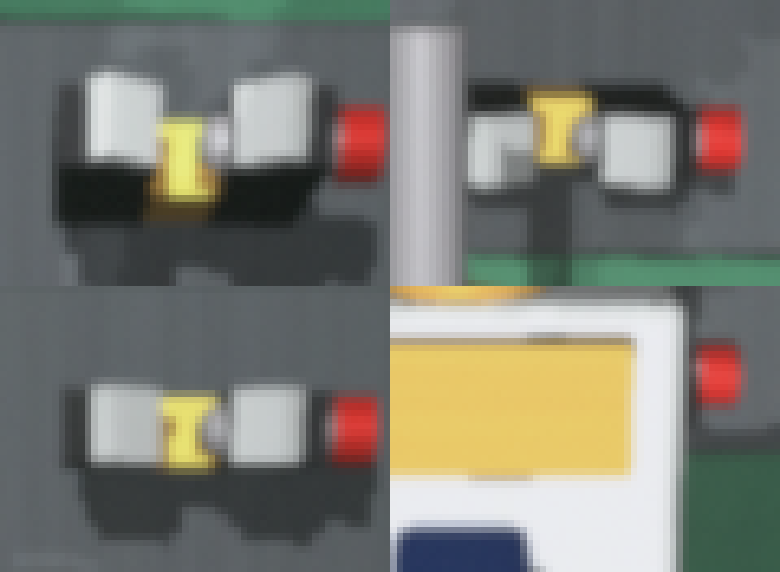

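z: slot mouths lie between the white flares. Far slot is about (341.0,69.7) in w5 and (334.9,129.6) in w6, near slot about (337.8,184.6) in w5. Axle centre column in hand is about 315.

```bash
python3 - <<'E'
from h import *
import pickle
w=[pickle.load(open(n+".pkl","rb")) for n in("w5","w6")]
c5,c6=w[0][0],w[1][0]
print("tri far",tri([(c5,(341.0,69.7)),(c6,(334.9,129.6))]).round(4))
for z in(.062,.0655,.069):
    F=(onz(c5,(341,69.7),z)+onz(c6,(334.9,129.6),z))/2;N=onz(c5,(337.8,184.6),z);d=F-N
    print(z,F.round(4),N.round(4),"mid",((F+N)/2).round(4),"len",np.linalg.norm(d).round(4),"yaw",np.degrees(np.arctan2(-d[0],d[1])).round(2))
# axle in hand: centre line at rows 170..205 ; expressed vs TCP
from scipy.spatial.transform import Rotation as Ro
for c,im,o in w:
    H=im.mean(2)
    P=[]
    for y in(170,185,200):
        r=H[y,306:324].copy();  # edges by grey profile: centroid of weights >115
        xs=np.arange(306,324); wt=np.clip(r-115,0,None); P.append(((xs*wt).sum()/wt.sum(),y))
    P=[(315.0-.0*0+ (p[0]-315),p[1]) for p in P]
    z=o["tcp_pos"][2]-.0135
    Q=[onz(c,p,z)-o["tcp_pos"] for p in P]; R=Ro.from_euler("xyz",o["ee_rot"],degrees=True).as_matrix()
    L=[(R.T@q*1000).round(1) for q in Q]; print([np.round(p,2) for p in P],L)
    tip=(R.T@(onz(c,(314.7,166),z)-o["tcp_pos"])*1000).round(1);print("tip",tip)
E
```

```text
tri far [0.4868 0.1236 0.0642]
0.062 [0.4869 0.1239 0.062 ] [0.4953 0.0234 0.062 ] mid [0.4911 0.0737 0.062 ] len 0.1008 yaw 4.73
0.0655 [0.4868 0.1235 0.0655] [0.495  0.0238 0.0655] mid [0.4909 0.0737 0.0655] len 0.1 yaw 4.72
0.069 [0.4866 0.1231 0.069 ] [0.4947 0.0242 0.069 ] mid [0.4906 0.0737 0.069 ] len 0.0992 yaw 4.71
[array([315.11, 170.  ]), array([316.03, 185.  ]), array([315.13, 200.  ])] [array([64.5,  0.2, 13.5]), array([56. ,  0.7, 13.5]), array([47.4,  0.2, 13.5])]
tip [66.7 -0.  13.5]
[array([315.12, 170.  ]), array([315.11, 185.  ]), array([315.12, 200.  ])] [array([64.5,  0.2, 13.5]), array([56.1,  0.2, 13.5]), array([47.4,  0.2, 13.5])]
tip [66.7 -0.  13.5]
```

Call:
{"op": "step_arm", "data": {
  "rows": [
    {"delta_pos":[0.14,0.45,0],"rotation":[0,0,-0.06]},
    {"delta_pos":[0.2,0.6,0],"rotation":[0,0,0]},
    {"delta_pos":[0.2,0.6,0],"rotation":[0,0,0]},
    {"delta_pos":[0,0,-0.7],"rotation":[0,0,0]},
    {"delta_pos":[0,0,-1],"rotation":[0,0,0]},
    {"delta_pos":[0,0,-1],"rotation":[0,0,0]},
    {"delta_pos":[0,0,-0.8],"rotation":[0,0,0]},
    {"delta_pos":[0,0,-0.5],"rotation":[0,0,0]}
  ],
  "squeeze": 58
}}

```text
clock: 10.28
tcp_pos: [0.4906, 0.0737, 0.1058]
ee_rot: [-179.9, -0.0, 94.8]
wrist_force: [0.5, -0.4, -1.5]
width: 0.0113
grip_force: 58.0
```

Call:
{"op": "step_arm", "data": {
  "rows": [
    {"delta_pos":[0,0,0],"rotation":[0,0,0]},
    {"delta_pos":[0,0,0],"rotation":[0,0,0]}
  ]
}}

```text
clock: 10.52
tcp_pos: [0.4911, 0.0732, 0.1074]
ee_rot: [179.9, 0.0, 94.8]
wrist_force: [-0.2, 0.1, -1.7]
width: 0.0115
grip_force: 58.0
```

```bash
python3 - <<'E'
from h import *
import pickle
o=manip.get_obs();print(o["clock"],o["tcp_pos"],o["ee_rot"],o["wrist_force"])
c,im=snap("wrist");c2,i2=snap("scene");c3,i3=snap("top")
print(proj(c2,[.49,.074,.08]))
cv2.imwrite("pics/z2.png",np.hstack([cv2.resize(im[90:330,200:440,::-1],(400,400)),cv2.resize(i2[150:250,320:420,::-1],(400,400),interpolation=cv2.INTER_CUBIC)]))
E
```

```text
10.525 [0.49105585 0.07321147 0.10740998] [1.79940248e+02 2.28634708e-04 9.47693034e+01] [-0.1967224   0.08222841 -1.7025725 ]
[373.308782   191.12852193]
```

View pics/z2.png

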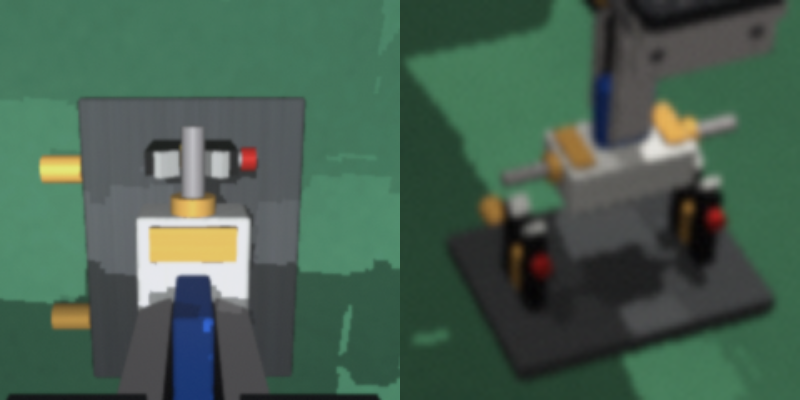

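z2: the axle lines up with the far slot, axle at crop column 193 against flare middle 191.5. The scene view shows the carrier level above both cheeks. Lowering now.

Call:
{"op": "step_arm", "data": {
  "rows": [
    {"delta_pos":[0,0,-0.4],"rotation":[0,0,0]},
    {"delta_pos":[0,0,-0.4],"rotation":[0,0,0]},
    {"delta_pos":[0,0,-0.2],"rotation":[0,0,0]},
    {"delta_pos":[0,0,-0.1],"rotation":[0,0,0]},
    {"delta_pos":[0,0,-0.1],"rotation":[0,0,0]},
    {"delta_pos":[0,0,0],"rotation":[0,0,0]}
  ]
}}

```text
clock: 11.42
tcp_pos: [0.4906, 0.073, 0.0767]
ee_rot: [180.0, 0.0, 94.8]
wrist_force: [-0.2, 0.2, -2.0]
width: 0.0119
grip_force: 58.0
```

Call:
{"op": "step_arm", "data": {
  "rows": [
    {"delta_pos":[0,0,-0.08],"rotation":[0,0,0]},
    {"delta_pos":[0,0,-0.08],"rotation":[0,0,0]},
    {"delta_pos":[0,0,0],"rotation":[0,0,0]}
  ]
}}

```text
clock: 11.8
tcp_pos: [0.4905, 0.073, 0.0726]
ee_rot: [-180.0, 0.0, 94.8]
wrist_force: [-0.5, 0.3, -2.3]
width: 0.012
grip_force: 58.0
```

Call:
{"op": "step_arm", "data": {
  "rows": [
    {"delta_pos":[0,0,-0.06],"rotation":[0,0,0]},
    {"delta_pos":[0,0,-0.06],"rotation":[0,0,0]},
    {"delta_pos":[0,0,0],"rotation":[0,0,0]}
  ]
}}

```text
clock: 12.18
tcp_pos: [0.4905, 0.073, 0.0696]
ee_rot: [-180.0, -0.0, 94.8]
wrist_force: [0.4, -0.2, -1.5]
width: 0.0114
grip_force: 58.0
```

Call:
{"op": "step_arm", "data": {
  "rows": [
    {"delta_pos":[0,0,-0.06],"rotation":[0,0,0]},
    {"delta_pos":[0,0,-0.06],"rotation":[0,0,0]},
    {"delta_pos":[0,0,0],"rotation":[0,0,0]}
  ]
}}

```text
clock: 12.55
tcp_pos: [0.4899, 0.073, 0.0663]
ee_rot: [-179.9, -0.0, 94.8]
wrist_force: [-5.5, 0.6, -1.1]
width: 0.0114
grip_force: 58.0
```

Call:
{"op": "step_arm", "data": {
  "rows": [
    {"delta_pos":[0,0,-0.06],"rotation":[0,0,0]},
    {"delta_pos":[0,0,0],"rotation":[0,0,0]}
  ]
}}

```text
clock: 12.8
tcp_pos: [0.49, 0.0729, 0.0646]
ee_rot: [-179.9, -0.0, 94.8]
wrist_force: [-5.0, -0.5, -2.7]
width: 0.0118
grip_force: 58.0
```

Call:
{"op": "step_arm", "data": {
  "rows": [
    {"delta_pos":[0,0,-0.06],"rotation":[0,0,0]},
    {"delta_pos":[0,0,0],"rotation":[0,0,0]}
  ]
}}

```text
clock: 13.05
tcp_pos: [0.4899, 0.0729, 0.063]
ee_rot: [-179.9, -0.0, 94.8]
wrist_force: [-5.5, 0.3, -3.8]
width: 0.0118
grip_force: 58.0
```

Call:
{"op": "step_arm", "data": {
  "rows": [
    {"delta_pos":[0,0,-0.06],"rotation":[0,0,0]},
    {"delta_pos":[0,0,0],"rotation":[0,0,0]}
  ]
}}

```text
clock: 13.3
tcp_pos: [0.4898, 0.0729, 0.0614]
ee_rot: [-179.9, 0.0, 94.8]
wrist_force: [-4.9, -0.4, -5.1]
width: 0.0113
grip_force: 58.0
```

Call:
{"op": "step_arm", "data": {
  "rows": [
    {"delta_pos":[0,0,-0.06],"rotation":[0,0,0]},
    {"delta_pos":[0,0,0],"rotation":[0,0,0]}
  ]
}}

```text
clock: 13.55
tcp_pos: [0.49, 0.0729, 0.06]
ee_rot: [-179.9, 0.0, 94.8]
wrist_force: [-4.1, -0.5, -6.1]
width: 0.0117
grip_force: 58.0
```

Call:
{"op": "step_arm", "data": {
  "rows": [
    {"delta_pos":[0,0,-0.06],"rotation":[0,0,0]},
    {"delta_pos":[0,0,0],"rotation":[0,0,0]}
  ]
}}

```text
clock: 13.8
tcp_pos: [0.4902, 0.0729, 0.0587]
ee_rot: [-179.9, 0.0, 94.8]
wrist_force: [-4.8, -1.3, -7.1]
width: 0.0116
grip_force: 58.0
```

Call:
{"op": "step_arm", "data": {
  "rows": [
    {"delta_pos":[0,0,-0.04],"rotation":[0,0,0]},
    {"delta_pos":[0,0,0],"rotation":[0,0,0]}
  ]
}}

```text
clock: 14.05
tcp_pos: [0.4905, 0.073, 0.0581]
ee_rot: [-180.0, -0.0, 94.8]
wrist_force: [-5.1, 0.2, -7.2]
width: 0.0117
grip_force: 58.0
```

Call:
{"op": "step_arm", "data": {
  "rows": [
    {"delta_pos":[0,0,-0.04],"rotation":[0,0,0]},
    {"delta_pos":[0,0,0],"rotation":[0,0,0]}
  ]
}}

```text
clock: 14.3
tcp_pos: [0.4909, 0.073, 0.0572]
ee_rot: [180.0, 0.0, 94.8]
wrist_force: [-2.7, -0.9, -7.0]
width: 0.0115
grip_force: 58.0
```

Call:
{"op": "step_arm", "data": {
  "rows": [
    {"delta_pos":[0,0,-0.04],"rotation":[0,0,0]},
    {"delta_pos":[0,0,0],"rotation":[0,0,0]}
  ]
}}

```text
clock: 14.55
tcp_pos: [0.491, 0.073, 0.0568]
ee_rot: [179.9, 0.0, 94.8]
wrist_force: [-5.4, -0.6, 2.6]
width: 0.0118
grip_force: 58.0
```

Call:
{"op": "step_arm", "data": {
  "rows": [
    {"delta_pos":[0,0,-0.04],"rotation":[0,0,0]},
    {"delta_pos":[0,0,0],"rotation":[0,0,0]}
  ]
}}

```text
clock: 14.8
tcp_pos: [0.4912, 0.073, 0.0567]
ee_rot: [179.9, 0.0, 94.8]
wrist_force: [-8.9, -0.8, 16.1]
width: 0.0113
grip_force: 58.0
```

Call:
{"op": "step_arm", "data": {
  "rows": [
    {"delta_pos":[-0.02,0,-0.01],"rotation":[0,0,0]}
  ]
}}

```text
clock: 14.92
tcp_pos: [0.4911, 0.0731, 0.0567]
ee_rot: [179.8, 0.0, 94.8]
wrist_force: [-7.1, -1.6, 16.9]
width: 0.0114
grip_force: 58.0
```

```bash
python3 - <<'E'
from h import *
o=manip.get_obs();print(o["clock"],o["tcp_pos"],o["ee_rot"],o["wrist_force"],o["ft_torque"])
c,im=snap("wrist");c2,i2=snap("scene")
o=manip.get_obs();print(o["wrist_force"],o["ft_torque"])
cv2.imwrite("pics/z3.png",np.hstack([cv2.resize(im[90:330,200:440,::-1],(400,400)),cv2.resize(i2[150:250,320:420,::-1],(400,400),interpolation=cv2.INTER_CUBIC)]))
E
```

```text
14.925 [0.49110517 0.07306876 0.05666307] [1.79842428e+02 6.12648525e-03 9.47676014e+01] [-7.09958977 -1.57691282 16.87547402] [-0.34115222  1.68760753  0.01077227]
[-8.15818567 -0.95369147 15.78249544] [-0.31633173  1.73773386 -0.00507993]
```

View pics/z3.png

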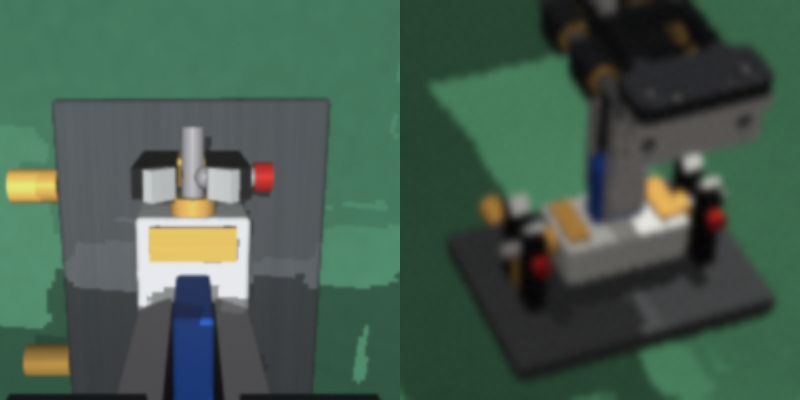

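z3: the far plunger nose (crop 203,178) now lies above the axle, and the axle tip's place in the hand is unchanged, so it is level. I'll ease the side load and go to 20 N.

Call:
{"op": "step_arm", "data": {
  "rows": [
    {"delta_pos":[-0.025,0,-0.006],"rotation":[0,0,0]},
    {"delta_pos":[0,0,0],"rotation":[0,0,0]}
  ]
}}

```text
clock: 15.28
tcp_pos: [0.491, 0.073, 0.0567]
ee_rot: [179.8, 0.0, 94.8]
wrist_force: [-4.1, -2.0, 14.8]
width: 0.0115
grip_force: 58.0
```

Call:
{"op": "step_arm", "data": {
  "rows": [
    {"delta_pos":[-0.03,0,-0.016],"rotation":[0,0,0]},
    {"delta_pos":[0,0,0],"rotation":[0,0,0]}
  ]
}}

```text
clock: 15.52
tcp_pos: [0.4909, 0.073, 0.0567]
ee_rot: [179.7, 0.0, 94.8]
wrist_force: [-2.6, -1.2, 15.3]
width: 0.0118
grip_force: 58.0
```

Call:
{"op": "step_arm", "data": {
  "rows": [
    {"delta_pos":[0,0,-0.012],"rotation":[0,0,0]},
    {"delta_pos":[0,0,0],"rotation":[0,0,0]}
  ]
}}

```text
clock: 15.78
tcp_pos: [0.4909, 0.073, 0.0566]
ee_rot: [179.7, 0.0, 94.8]
wrist_force: [-3.8, -2.1, 18.8]
width: 0.0116
grip_force: 58.0
```

Call:
{"op": "step_arm", "data": {
  "rows": [
    {"delta_pos":[0,0,-0.006],"rotation":[0,0,0]},
    {"delta_pos":[0,0,0],"rotation":[0,0,0]},
    {"delta_pos":[0,0,0],"rotation":[0,0,0]}
  ]
}}

```text
clock: 16.15
tcp_pos: [0.491, 0.073, 0.0566]
ee_rot: [179.7, 0.0, 94.8]
wrist_force: [-4.1, -1.8, 22.0]
width: 0.0114
grip_force: 58.0
```

Call:
{"op": "step_arm", "data": {
  "rows": [
    {"delta_pos":[0,0,0],"rotation":[0,0,0]},
    {"delta_pos":[0,0,0],"rotation":[0,0,0]},
    {"delta_pos":[0,0,0],"rotation":[0,0,0]},
    {"delta_pos":[0,0,0],"rotation":[0,0,0]}
  ]
}}

```text
clock: 16.65
tcp_pos: [0.491, 0.073, 0.0566]
ee_rot: [179.7, 0.0, 94.8]
wrist_force: [-5.0, -2.1, 21.9]
width: 0.0116
grip_force: 58.0
```

Call:
{"op": "step_arm", "data": {
  "rows": [
    {"delta_pos":[-0.015,0,0.025],"rotation":[0,0,0]},
    {"delta_pos":[-0.015,0,0.025],"rotation":[0,0,0]},
    {"delta_pos":[0,0,0],"rotation":[0,0,0]}
  ]
}}

```text
clock: 17.02
tcp_pos: [0.4901, 0.073, 0.0567]
ee_rot: [179.7, 0.0, 94.8]
wrist_force: [4.2, -1.0, 8.8]
width: 0.0121
grip_force: 58.0
```

Call:
{"op": "step_arm", "data": {
  "rows": [
    {"delta_pos":[0.015,0,0.025],"rotation":[0,0,0]},
    {"delta_pos":[0,0,0],"rotation":[0,0,0]}
  ]
}}

```text
clock: 17.27
tcp_pos: [0.4898, 0.0731, 0.0568]
ee_rot: [179.8, 0.0, 94.8]
wrist_force: [5.0, -0.2, 6.7]
width: 0.0117
grip_force: 58.0
```

Call:
{"op": "step_arm", "data": {
  "rows": [
    {"delta_pos":[0.02,0,0.015],"rotation":[0,0,0]},
    {"delta_pos":[0,0,0],"rotation":[0,0,0]}
  ]
}}

```text
clock: 17.52
tcp_pos: [0.4898, 0.073, 0.0568]
ee_rot: [179.9, -0.0, 94.8]
wrist_force: [4.0, 0.1, 6.1]
width: 0.0117
grip_force: 58.0
```

Call:
{"op": "step_arm", "data": {
  "rows": [
    {"delta_pos":[0.02,0,0.01],"rotation":[0,0,0]},
    {"delta_pos":[0.01,0,0.01],"rotation":[0,0,0]},
    {"delta_pos":[0,0,0],"rotation":[0,0,0]}
  ],
  "squeeze": 10
}}

```text
clock: 17.9
tcp_pos: [0.4898, 0.073, 0.0568]
ee_rot: [180.0, -0.0, 94.8]
wrist_force: [2.0, 0.3, 5.0]
width: 0.0122
grip_force: 10.0
```

Call:
{"op": "step_arm", "data": {
  "rows": [
    {"delta_pos":[0,0,0],"rotation":[0,0,0]},
    {"delta_pos":[0,0,0],"rotation":[0,0,0]},
    {"delta_pos":[0,0,0],"rotation":[0,0,0]},
    {"delta_pos":[0,0,0],"rotation":[0,0,0]}
  ],
  "gripper": 0.4
}}

```text
clock: 18.4
tcp_pos: [0.4895, 0.073, 0.0565]
ee_rot: [-180.0, -0.0, 94.8]
wrist_force: [1.1, -0.6, 0.2]
width: 0.0376
grip_force: 0.0
```

Released. I'll rise, then check.

Call:
{"op": "step_arm", "data": {
  "rows": [
    {"delta_pos":[0,0,0.2],"rotation":[0,0,0]},
    {"delta_pos":[0,0,0.5],"rotation":[0,0,0]},
    {"delta_pos":[0,0,0.8],"rotation":[0,0,0]},
    {"delta_pos":[0,0,1],"rotation":[0,0,0]},
    {"delta_pos":[0,0,1],"rotation":[0,0,0]},
    {"delta_pos":[0,0,1],"rotation":[0,0,0]},
    {"delta_pos":[0,-0.8,1],"rotation":[0,0,0]},
    {"delta_pos":[0,-0.8,0.3],"rotation":[0,0,0]}
  ]
}}

```text
clock: 19.4
tcp_pos: [0.4901, 0.0326, 0.2043]
ee_rot: [179.8, 0.0, 94.8]
wrist_force: [-0.3, 0.8, -0.3]
width: 0.0372
grip_force: 0.0
```

Call:
{"op": "step_arm", "data": {
  "rows": [
    {"delta_pos":[0,-0.6,0],"rotation":[0,0,0]},
    {"delta_pos":[0,0,0],"rotation":[0,0,0]},
    {"delta_pos":[0,0,0],"rotation":[0,0,0]}
  ]
}}

```text
clock: 19.77
tcp_pos: [0.4894, 0.0184, 0.2014]
ee_rot: [-180.0, -0.0, 94.8]
wrist_force: [0.4, 0.2, -0.5]
width: 0.0376
grip_force: 0.0
```

```bash
python3 - <<'E'
from h import *
o=manip.get_obs();print(o["clock"],o["tcp_pos"],o["wrist_force"])
c,im=snap("wrist");c2,i2=snap("scene")
p=proj(c,np.array([.4905,.0737,.045]));print(p)
x,y=int(p[0]),max(100,int(p[1]))
cv2.imwrite("pics/z4.png",np.hstack([cv2.resize(im[y-100:y+100,x-100:x+100,::-1],(400,400),interpolation=cv2.INTER_CUBIC),cv2.resize(i2[170:245,330:405,::-1],(400,400),interpolation=cv2.INTER_CUBIC)]))
E
```

```text
19.775 [0.4894471  0.01836365 0.2013564 ] [ 0.40023588  0.15237193 -0.46183437]
[320.84119734 168.25336665]
```

View pics/z4.png

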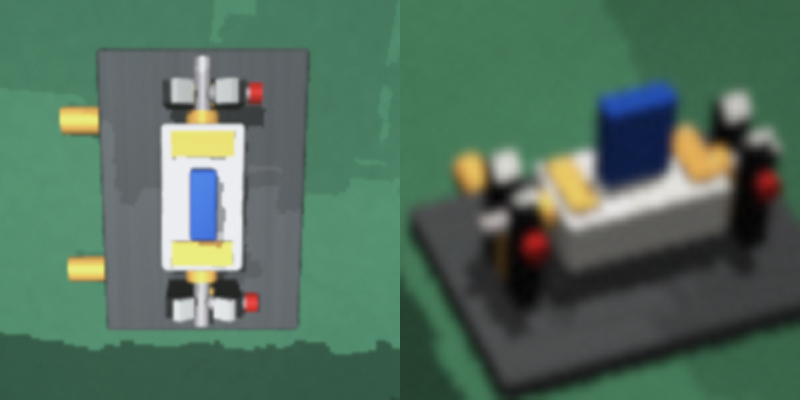

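z4: the carrier is seated level in both slots. The axle runs from about (203,60) to (203,325) in the left panel, a plunger nose is visible beside it at both cheeks, and the fin is upright.

```bash
python3 -c "
from rig import manip
print(manip.hand_in())"
```

```text
the job is handed in; nothing more can be done
None
```

The carrier is in the 110 x 150 mm stage, past both plungers and level on its seats; I bore down at about 20–22 N for over half a second, let go with the fin upright, touched nothing else, and handed the job in at about 20 s.

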